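Turn the dough roller's handwheel until its oil stem points straight up

TASK

The dough roller is due for a drop of oil: with the fingertips, push the spokes of its handwheel one after another, gently and without gripping, until the short oil stem with the little cup points straight up. Push only on the spokes, never on the oil stem, and leave the bowl, the tray with the chopsticks and the cutting board where they are, neither shifted nor lifted. Finish with the wheel still and the hand clear of it.

Things in the scene. Friction and masses are not known exactly. Their poses are not given: they have to be found in the camera images.
- dough_roller: bolted steel dough roller. Origin on the slab, straight below the centre of its handwheel; z up; x is the wheel's axis, pointing out of the wheel's open face. The machine lies to its -x: base plate 200 mm wide, x = -45 to -215 mm; two cheeks 150 mm wide, 186 mm high, the nearer at x = -43 to -57 mm, so 43 mm lie free between the wheel's plane and it. Its position and yaw vary
- handwheel (a joint): handwheel's angle about the roller's x (rad, right-handed; no stop within two turns). 0 or any whole turn (6.283): the oil stem points straight up; +1.57: it points along the roller's -y; -1.57: along its +y. Friction of 0.22 N m and light damping: about 2.5 N at a spoke's end turns it, it stays where it is left and does not coast
- wheel_centre (a point): centre of the handwheel, on its axis, 150 mm above the slab. The wheel stands upright in the y-z plane of the roller: hub 36 mm in diameter and 36 mm long, rim a round bar 12 mm thick on a circle of 55 mm radius, open between hub and rim but for 10 mm spoke bars. Its axes turn with the wheel: z points out along the oil stem
- spokes: the wheel's five grip spokes, round dark steel bars 14 mm in diameter with round plain ends, standing out past the rim from 55 mm to 105 mm from the wheel's centre. Origin at the wheel's centre, axes turning with the wheel. With the oil stem they make six places, 60 degrees apart: the spokes are at 60, 120, 180, 240 and 300 degrees from the stem
- oil_stem: the wheel's oil stem, at the sixth place: shorter and thinner than the spokes (9 mm in diameter) and ending in a cup 24 mm in diameter, 88 mm from the wheel's centre. Origin at the wheel's centre; z points out along the stem. Must not be pushed
- stem_tip (a point): middle of the oil cup's mouth, 88 mm from the wheel's centre; z points out along the stem, so when done this z is vertical
- bowl: loose glazed ceramic bowl, 130 mm across, 60 mm high, origin under its centre. A bystander
- tray: loose round bamboo tray, 230 mm across, 16 mm high, origin under its centre. A bystander
- chopsticks: pair of stainless chopsticks, 200 mm long, 14 mm wide, 6 mm high, lying along its x on the tray, origin under their middle. A bystander
- board: loose white plastic cutting board, 220 mm (x) by 150 mm (y) by 12 mm, origin under its centre. A bystander

How it is judged:
By the outcome, as a careful person would: the job done as asked, in the order asked, and still so for the second after the job is handed in, with the robot touching nothing.
It also fails if it takes over 48 s, if anything falls off the work surface, if the arm or the gripper's body presses on something with over 40 N, if the wrist force passes 120 N, or if a joint passes its speed limit or range.

ROBOT

A 7-joint arm with a two-finger parallel gripper is mounted at the origin on the work surface. World frame = base frame: x ahead of the robot, y to its left, z up, the work surface at z = 0. Lengths are in m, angles in rad, forces in N, time in s.
With the tool pointing down it reaches from about 0.4 to 0.85 m from the base axis. Payload 10.4 kg.
Tool frame: the origin (TCP) lies at the very end of the fingers, on their centre line; the grasp point (between the pads) lies 19 mm behind it (manip.grip_depth is the distance from the TCP to the grasp point, in m); z points along the fingers, y is the direction in which the jaws open and shut (so a half turn about z gives the same grasp; the last joint's range is limited). The gripper opens to 85 mm and grips with 20 to 120 N. Pads are 22 mm wide; open, the fingers measure 114 mm over their backs; the gripper's body (76 mm by 85 mm) begins 54 mm behind the grasp point. The pads swing forward as they close: fully open they stand 13 mm farther back than shut.
Start: joints at [-1.178, 0.332, -0.065, 1.46, 0.022, 1.35, -0.088], TCP at [0.252, 0.572, 0.204] pointing down, gripper open.
Joint ranges: [-2.6, 2.6], [-0.5, 2.12], [-1.47, 1.34], [0.16, 2.42], [-1.27, 4.41], [0.06, 2.06], [-2.6, 2.6]. Speed limits (rad/s): [2.22, 2.22, 2.79, 2.79, 3.14, 3.14, 3.14].

INTERFACE

Orientations are given as a unit quaternion [x, y, z, w].
In Python, from workcell import manip gives the robot as it stands.
- The arm moves only by the tool step_arm, never from a script. Its argument "motion" is a list of rows, each a list of 6 numbers: the shift along the tool's x, y, z in mm, then the turn, a rotation vector about the tool's x, y, z in degrees. A call has 1 to 20 rows; each row shifts and turns the pose as measured when the row begins, along the tool's axes as they then stand; what a row does not reach is not made up. A row lasts 1/8 s, in which the tool goes at most 62.5 mm and 10.7 degrees, less where a joint would pass 70% of its speed; a pose out of reach is approached as far as the arm can. A call with a gripper value outside its range is refused whole. "jaw" is the finger opening in mm, from 0 to 85.4, set as the call begins (left out, the last holds). The fingers move at their own pace and stop on an object; "force" is the grip in N (left out, the last holds). Time passes only in rows, so rows that do not move let the fingers close. It gives the time, the measured TCP pose, the force and the opening at its end, in the units of the state.
- manip.get_obs(): the state, without advancing time (a new reading comes with each control period).
- manip.camera(name): name is "scene" or "top" or "wrist"; returns the picture (420x560x3 uint8, blue, green, red); there is no depth.
- manip.camera_info(name): a dict with "camera_matrix" (3x3 intrinsics, pixels), "k1" (the pictures are not rectified: a ray, as slopes to the right and down, at radius r is drawn at 1 + k1 r^2 times it, then the intrinsics apply), "R" (3x3) and "t" (3): a world point X has camera coordinates R X + t. Camera axes: x right, y down, z forward; pixel columns grow to the right and rows downward; lengths in m; the calibration is good to about 2 mm. A picture is of the moment at which its call begins: read the wrist's pose just before it. camera_info takes no time and is no camera call; for the wrist camera it gives the pose at the moment of the call.
- manip.hand_in(): hands the job in, once; it reports no verdict.
The state is a dict: "clock": time; "joint_pos": joint angles; "joint_velocities": joint speeds; "tau": joint torques, N m; "position": TCP position; "ee_rot": TCP orientation; "ft_force": force on the tool from outside, world axes, zero at the start; "torque": the same for the moment, N m; "grip_width": opening from 0.0 (shut) to 1.0 (fully open).
Only numpy, scipy, OpenCV 4.12 (cv2) and the standard library are available. Lean on these libraries where they do the work, as an engineer would, in place of code of your own. Each camera call takes 0.05 s, during which the arm holds its last target.

## Working session

There is one attempt and no reset: what is moved stays moved. The work goes in short steps, Python scripts to look and compute and a tool call to move; the robot and the scene stay as the last step left them, time stands still between calls to the robot, and variables do not carry over. Pictures are saved under pics/ and viewed, and the job is handed in when it is done.

Besides the shell and the picture viewer there is one more tool, called as name(argument=value, ...) on one line, values as JSON. step_arm: Moves the arm, as the interface text tells. Its arguments: {"type":"object","properties":{"motion":{"type":"array"},"jaw":{"type":"number"},"force":{"type":"number"}},"required":["motion"]}

```bash
mkdir -p pics; ls; cat > h.py <<'E'
import numpy as np,cv2,json
from workcell import manip
def snap(n,f):
    im=manip.camera(n); cv2.imwrite(f'pics/{f}.png',im); return im
def info(n):
    c=manip.camera_info(n); return np.array(c['camera_matrix']),c['k1'],np.array(c['R']),np.array(c['t'])
def proj(n,X,ci=None):
    K,k1,R,t=ci or info(n); X=np.atleast_2d(X)
    c=X@R.T+t; s=c[:,:2]/c[:,2:]; r2=(s**2).sum(1,keepdims=True); s=s*(1+k1*r2)
    return np.c_[s[:,0]*K[0,0]+K[0,2],s[:,1]*K[1,1]+K[1,2]]
def ray(n,uv,ci=None):
    K,k1,R,t=ci or info(n)
    d=np.array([(uv[0]-K[0,2])/K[0,0],(uv[1]-K[1,2])/K[1,1]]); s=d.copy()
    for _ in range(30): s=d/(1+k1*(s@s))
    return -R.T@t, R.T@np.array([s[0],s[1],1.])
def onz(n,uv,z,ci=None):
    o,d=ray(n,uv,ci); return o+d*(z-o[2])/d[2]
E
python3 - <<'E'
from h import *
for n in ['scene','top']:
    snap(n,n+'0'); K,k,R,t=info(n); print(n,K.tolist(),k,-R.T@t,R.tolist())
ci=info('wrist');snap('wrist','wrist0');print(-ci[2].T@ci[3])
o=manip.get_obs();print(o)
E
```

```text
pics
scene [[454.46209395072947, 0.0, 283.1200142000106], [0.0, 454.46209395072947, 211.9701375351066], [0.0, 0.0, 1.0]] -0.0425890686956643 [ 1.11786597 -0.87062341  1.05638061] [[0.8251112564795025, 0.5649426410137829, 0.00558809405690732], [0.36531229930487696, -0.5259494474546601, -0.768065168262903], [-0.43097370964758497, 0.635780615532205, -0.6403473045981295]]
top [[438.5051262841226, 0.0, 277.94116599929896], [0.0, 438.5051262841226, 210.6417799104379], [0.0, 0.0, 1.0]] -0.1409426630333457 [ 0.320096   -0.01014854  1.33577606] [[-0.0029524113627662817, -0.999990030165582, 0.003350050235984049], [-0.984608386332943, 0.0023215385190926753, -0.17475965215616165], [0.17475013256070293, -0.0038144499397654765, -0.9846054240870672]]
[0.18126811 0.60296157 0.37207138]
{'clock': 0.15, 'joint_pos': array([-1.17760783,  0.33269246, -0.06471436,  1.46076763,  0.02160204,
        1.34990575, -0.08851269]), 'joint_velocities': array([-4.56132406e-04,  3.75893393e-04, -6.41107243e-04, -4.05937264e-03,
        7.37862052e-04,  8.74878047e-04,  2.94048745e-05]), 'tau': array([ 1.07090949e-03, -6.25820661e+01,  4.95153631e-02, -3.91852140e+01,
        1.62731332e-02,  7.37522962e-03, -1.46948139e-05]), 'position': array([0.25230794, 0.57145393, 0.20291096]), 'ee_rot': array([ 2.06390790e-01,  9.78469494e-01, -5.31475192e-04, -8.88465740e-05]), 'ft_force': array([ 0.15322646, -0.25770007, -0.40180755]), 'torque': array([-0.02239638,  0.00323802, -0.02115038]), 'grip_width': 0.9979610141660512}
```

View pics/scene0.png

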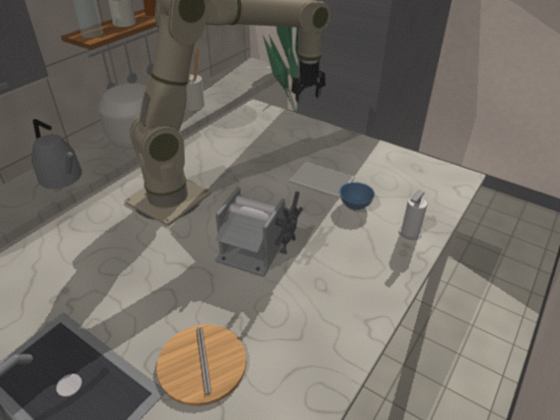

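View pics/top0.png

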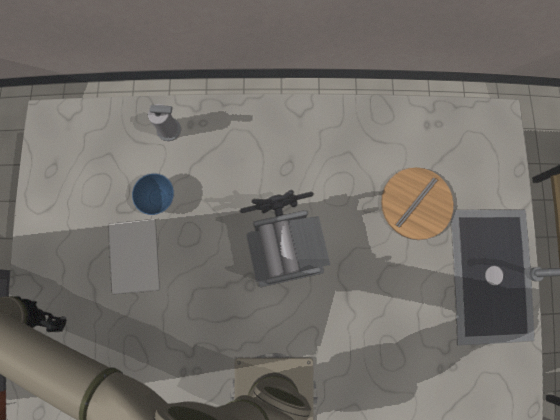

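```bash
python3 - <<'E'
import cv2
a=cv2.imread('pics/scene0.png')[170:285,200:340];cv2.imwrite('pics/sc0.png',cv2.resize(a,(700,575),interpolation=3))
a=cv2.imread('pics/top0.png')[180:290,215:345];cv2.imwrite('pics/tc0.png',cv2.resize(a,(650,550),interpolation=3))
E
```

```text
(no output)
```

View pics/sc0.png

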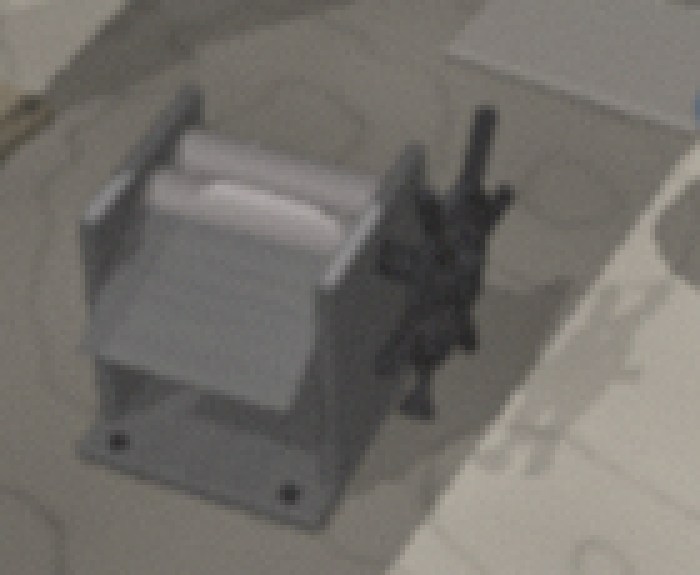

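View pics/tc0.png

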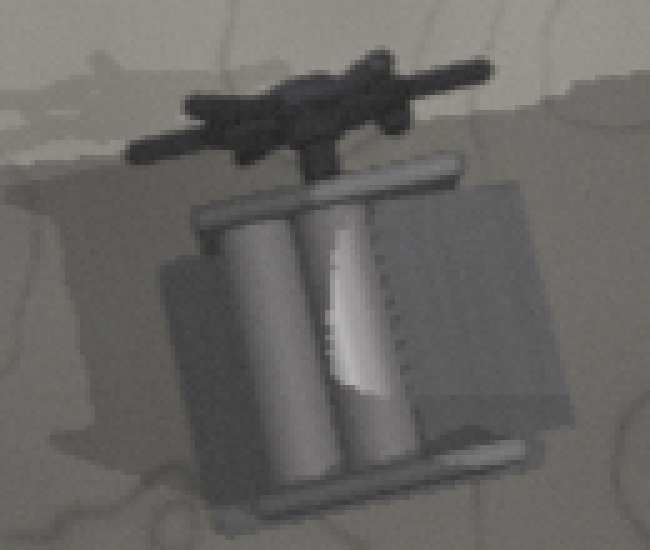

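View pics/wrist0.png

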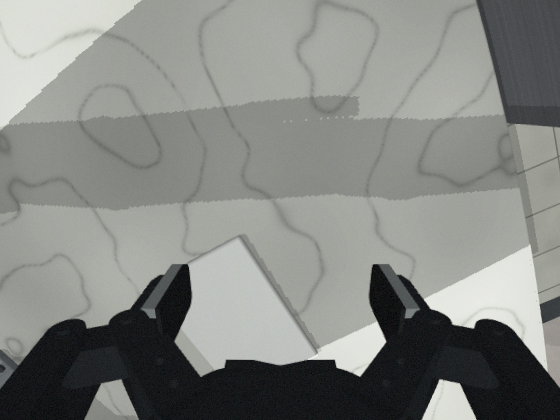

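The roller's wheel faces +x, away from the robot. In the scene image the flared end at about (283,252) looks like the oil cup, pointing down and sideways. I'll fit the pose and check with an overlay.

```bash
cat >> h.py <<'E'
def model(p,th):
    """p=x,y,yaw ; returns dict of world pts"""
    x,y,w=p; Rz=np.array([[np.cos(w),-np.sin(w),0],[np.sin(w),np.cos(w),0],[0,0,1]])
    W=lambda q:(np.atleast_2d(q)@Rz.T)+[x,y,0]
    d=lambda a:np.array([0,-np.sin(a),np.cos(a)])
    c=np.array([0,0,.15]); r={'c':W(c)}
    r['stem']=W([c+.05*d(th),c+.088*d(th)])
    for k in range(1,6):
        a=th+k*np.pi/3; r[f's{k}']=W([c+.055*d(a),c+.105*d(a)])
    r['rim']=W([c+.055*d(a) for a in np.linspace(0,2*np.pi,40)])
    r['cheek']=W([[-.043,-.075,.186],[-.043,.075,.186]]); r['base']=W([[-.045,-.1,0.006],[-.045,.1,0.006],[-.215,.1,0.006],[-.215,-.1,0.006],[-.045,-.1,0.006]])
    return r
def overlay(n,im,p,th,f,box,s,ci=None):
    x0,y0,x1,y1=box; a=cv2.resize(im[y0:y1,x0:x1],None,fx=s,fy=s,interpolation=3)
    for k,P in model(p,th).items():
        q=((proj(n,P,ci)+.5-[x0,y0])*s).astype(int)
        col=(0,0,255) if k=='stem' else (0,255,0) if k[0]=='s' else (255,200,0)
        cv2.polylines(a,[q.reshape(-1,1,2)],False,col,1)
        if k[0]=='s': cv2.putText(a,k,tuple(int(v) for v in q[-1]),0,.5,col,1)
    cv2.imwrite(f'pics/{f}.png',a)
E
python3 - <<'E'
from h import *
from scipy.optimize import least_squares
A=onz('top',(241,211),.15);B=onz('top',(312.4,194),.15);print(A,B,np.linalg.norm(A-B))
T=lambda u,v:(215+u/5-.5,180+v/5-.5)
S=lambda u,v:(200+u/5-.5,170+v/5-.5)
obs=[('top',('cheek',1),T(197,212)),('top',('cheek',0),T(463,157)),
('scene',('base',3),S(78,455)),('scene',('base',0),S(325,527)),('scene',('stem',1),S(418,412)),('scene',('cheek',1),S(415,147)),('scene',('cheek',0),S(335,280))]
ci={n:info(n) for n in('top','scene')}
def f(v):
    m=model(v[:3],v[3]); return np.concatenate([proj(n,m[k][i],ci[n])[0]-uv for n,(k,i),uv in obs])
for th0 in np.radians([60,90,120,150,180,210,240]):
    r=least_squares(f,[*((A+B)/2)[:2],.17,th0]); print(np.degrees(th0),r.x,np.degrees(r.x[3]),r.cost,r.fun.round(1)); 
    if th0==np.radians(120): best=r.x
for n,b,s in(('scene',(200,170,340,285),5),('top',(215,180,345,290),5)):
    overlay(n,cv2.imread(f'pics/{n}0.png'),best[:3],best[3],n+'ov',b,s)
E
```

```text
[0.52978997 0.08677454 0.15      ] [ 0.57712284 -0.11028979  0.15      ] 0.20266906084096784
59.99999999999999 [ 0.55265312 -0.00849016  0.24009704  2.60652569] 149.34292133562684 10.641606643153159 [-1.8  0.4 -0.3 -2.  -1.3  0.7 -1.6  0.5 -0.2 -0.3  1.3 -1.7 -1.1  1.6]
90.0 [ 0.55265312 -0.00849016  0.24009707  2.60652474] 149.34286699514095 10.641606643180245 [-1.8  0.4 -0.3 -2.  -1.3  0.7 -1.6  0.5 -0.2 -0.3  1.3 -1.7 -1.1  1.6]
119.99999999999999 [ 0.55265312 -0.00849016  0.24009704  2.60652577] 149.34292595230346 10.641606643155132 [-1.8  0.4 -0.3 -2.  -1.3  0.7 -1.6  0.5 -0.2 -0.3  1.3 -1.7 -1.1  1.6]
150.0 [ 0.55265312 -0.00849016  0.24009701  2.60652556] 149.3429138981657 10.641606643151686 [-1.8  0.4 -0.3 -2.  -1.3  0.7 -1.6  0.5 -0.2 -0.3  1.3 -1.7 -1.1  1.6]
180.0 [ 0.55265312 -0.00849015  0.24009705  2.60652325] 149.3427811789994 10.641606643410292 [-1.8  0.4 -0.3 -2.  -1.3  0.7 -1.6  0.5 -0.2 -0.3  1.3 -1.7 -1.1  1.6]
210.00000000000003 [ 0.55265312 -0.00849016  0.24009703  2.60652573] 149.34292363626895 10.641606643153517 [-1.8  0.4 -0.3 -2.  -1.3  0.7 -1.6  0.5 -0.2 -0.3  1.3 -1.7 -1.1  1.6]
239.99999999999997 [ 0.55265312 -0.00849016  0.24009704  2.60652576] 149.34292517221277 10.641606643154546 [-1.8  0.4 -0.3 -2.  -1.3  0.7 -1.6  0.5 -0.2 -0.3  1.3 -1.7 -1.1  1.6]
```

View pics/sceneov.png

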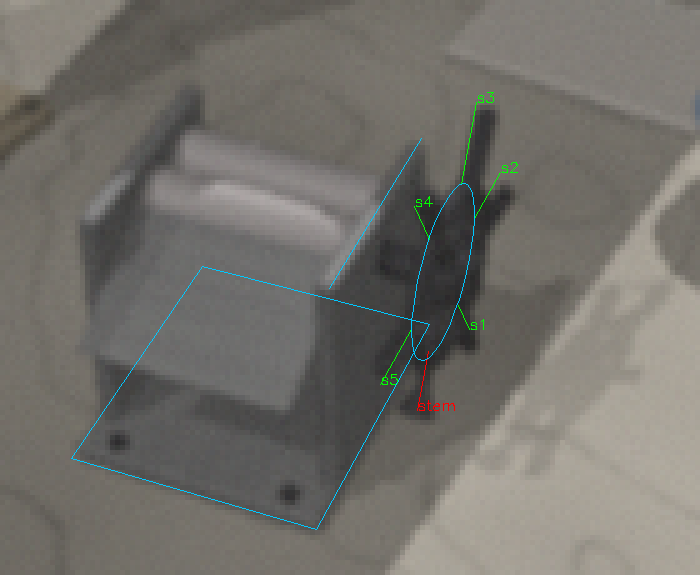

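View pics/topov.png

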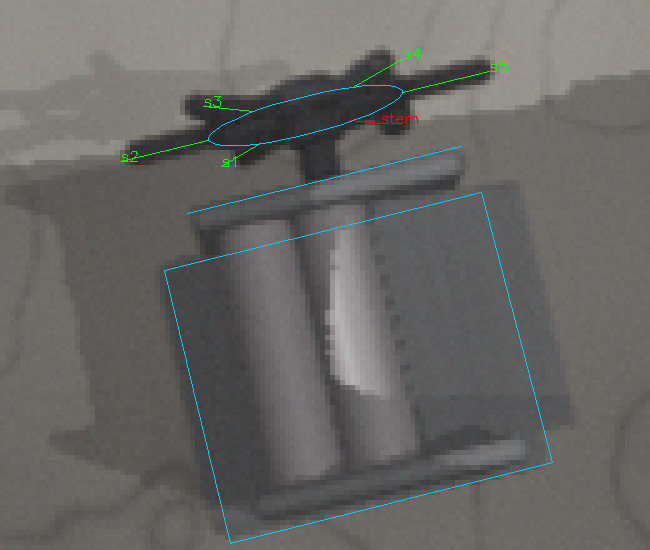

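```bash
python3 - <<'E'
from h import *
from scipy.optimize import least_squares
T=lambda u,v:(215+u/5-.5,180+v/5-.5)
S=lambda u,v:(200+u/5-.5,170+v/5-.5)
obs=[('top',('cheek',1),T(195,210)),('top',('cheek',0),T(463,155)),
('scene',('base',3),S(78,455)),('scene',('base',0),S(325,527)),('scene',('stem',1),S(418,412)),('scene',('cheek',1),S(418,147)),
('scene',('s3',1),S(487,108)),('scene',('s2',1),S(508,190)),('scene',('s1',1),S(471,347)),
('top',('s2',1),T(129,156)),('top',('s5',1),T(490,69)),('top',('s3',1),T(188,104)),('top',('s4',1),T(384,55)),('top',('s1',1),T(242,161))]
ci={n:info(n) for n in('top','scene')}
def f(v):
    m=model(v[:3],v[3]); return np.concatenate([proj(n,m[k][i],ci[n])[0]-uv for n,(k,i),uv in obs])
r=least_squares(f,[.552,-.01,.2,2.6],loss='soft_l1');best=r.x; print(r.x,np.degrees(r.x[3]),r.cost,f(r.x).round(1)); 
for n,b,s in(('scene',(200,170,340,285),5),('top',(215,180,345,290),5)):
    overlay(n,cv2.imread(f'pics/{n}0.png'),best[:3],best[3],n+'ov2',b,s)
E
```

```text
[ 0.55533549 -0.00933169  0.22169223  2.4985642 ] 143.15718331704585 7.545487376875925 [-1.5 -0.7 -0.2 -2.  -0.8  0.2 -1.5  0.7 -0.8  0.6  1.7 -1.4 -0.1 -0.6
 -0.5 -0.1 -0.6  0.2 -0.9  0.2  0.5 -0.7 -0.1  0.5  0.4  0.4 -0.5 -0.5]
```

View pics/sceneov2.png

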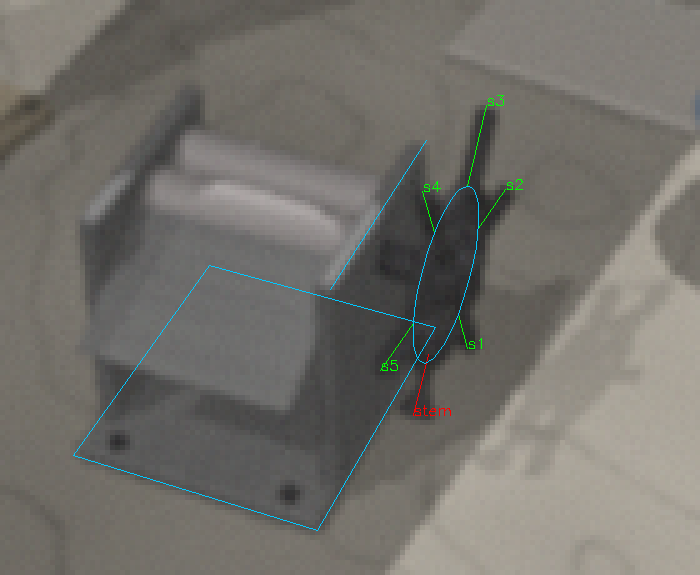

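View pics/topov2.png

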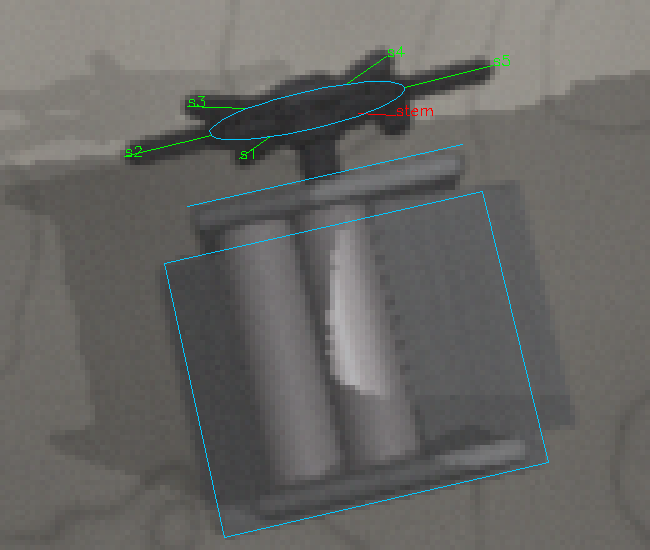

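```bash
cat >> h.py <<'E'
from scipy.spatial.transform import Rotation as Ro
def down(yaw): # tool x = roller x (az yaw), y = -roller y, z down
    return Ro.from_matrix(np.array([[np.cos(yaw),np.sin(yaw),0],[np.sin(yaw),-np.cos(yaw),0],[0,0,-1]]))
def plan(P,Rt,n,start=None):
    o=manip.get_obs(); p=o['position'] if start is None else start[0]; r=Ro.from_quat(o['ee_rot']) if start is None else start[1]
    rv=(r.inv()*Rt).as_rotvec(); rows=[]
    dp=(np.array(P)-p)/n
    for i in range(n):
        ri=r*Ro.from_rotvec(rv*i/n)
        rows.append([*(ri.inv().apply(dp)*1000).round(0).astype(int).tolist(),*np.degrees(rv/n).round(1).tolist()])
    print(rows)
def st():
    o=manip.get_obs(); print(round(o['clock'],2),o['position'].round(4),Ro.from_quat(o['ee_rot']).as_matrix().round(3).tolist(),'F',o['ft_force'].round(1),'g',round(o['grip_width'],2),'q',o['joint_pos'].round(2))
E
python3 - <<'E'
from h import *
o=manip.get_obs(); p=o['position']+[0,0,.16]; r=Ro.from_quat(o['ee_rot'])
plan([.571,-.082,.36],down(.215),16,(p,r))
E
```

```text
[[-35, -29, 0, -0.0, 0.0, 9.0], [-39, -24, 0, -0.0, 0.0, 9.0], [-42, -17, 0, -0.0, 0.0, 9.0], [-44, -10, 0, -0.0, 0.0, 9.0], [-45, -3, 0, -0.0, 0.0, 9.0], [-45, 4, 0, -0.0, 0.0, 9.0], [-44, 11, 0, -0.0, 0.0, 9.0], [-42, 18, 0, -0.0, 0.0, 9.0], [-39, 24, 0, -0.0, 0.0, 9.0], [-34, 30, 0, -0.0, 0.0, 9.0], [-29, 35, 0, -0.0, 0.0, 9.0], [-24, 39, 0, -0.0, 0.0, 9.0], [-17, 42, 0, -0.0, 0.0, 9.0], [-10, 44, 0, -0.0, 0.0, 9.0], [-3, 45, 0, -0.0, 0.0, 9.0], [4, 45, 0, -0.0, 0.0, 9.0]]
```

step_arm(motion=[[0,0,-55,0,0,0],[0,0,-55,0,0,0],[0,0,-50,0,0,0]], jaw=0, force=20)

```text
clock: 0.52
position: [0.2517, 0.5696, 0.3613]
ee_rot: [0.206, 0.978, -0.006, -0.001]
ft_force: [-0.0, 1.0, -1.2]
grip_width: 0.378
```

step_arm(motion=[[-35,-29,0,0,0,9],[-39,-24,0,0,0,9],[-42,-17,0,0,0,9],[-44,-10,0,0,0,9],[-45,-3,0,0,0,9],[-45,4,0,0,0,9],[-44,11,0,0,0,9],[-42,18,0,0,0,9],[-39,24,0,0,0,9],[-34,30,0,0,0,9],[-29,35,0,0,0,9],[-24,39,0,0,0,9],[-17,42,0,0,0,9],[-10,44,0,0,0,9],[-3,45,0,0,0,9],[4,45,0,0,0,9]])

```text
clock: 2.52
position: [0.5553, -0.1102, 0.3657]
ee_rot: [0.998, 0.069, -0.002, 0.002]
ft_force: [0.7, 0.4, 0.0]
grip_width: 0.001
```

```bash
python3 - <<'E'
from h import *
st()
ci=info('wrist');im=snap('wrist','w1');print(-ci[2].T@ci[3])
overlay('wrist',im,(.5553,-.0093,.2217),2.4986,'w1o',(0,0,560,420),1.4,ci)
snap('scene','s1')
plan([.571,-.082,.36],down(.215),3)
E
```

```text
2.52 [ 0.5553 -0.1102  0.3657] [[0.991, 0.137, -0.004], [0.137, -0.991, -0.004], [-0.005, 0.004, -1.0]] F [0.7 0.4 0. ] g 0.0 q [-0.45  0.19  0.68  1.35 -0.11  1.65 -1.22]
[ 0.6321007  -0.09870062  0.53456505]
[[7, -10, 2, 0.1, 0.1, -1.6], [7, -10, 2, 0.1, 0.1, -1.6], [7, -10, 2, 0.1, 0.1, -1.6]]
```

View pics/w1o.png

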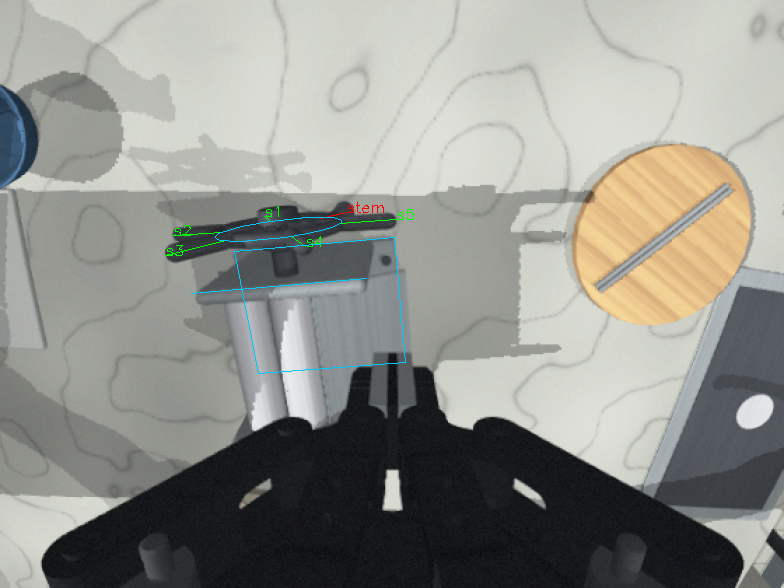

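```bash
python3 - <<'E'
import cv2
a=cv2.imread('pics/w1.png')[135:225,110:290];cv2.imwrite('pics/w1c.png',cv2.resize(a,None,fx=4.4,fy=4.4,interpolation=3))
E
```

```text
(no output)
```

View pics/w1c.png

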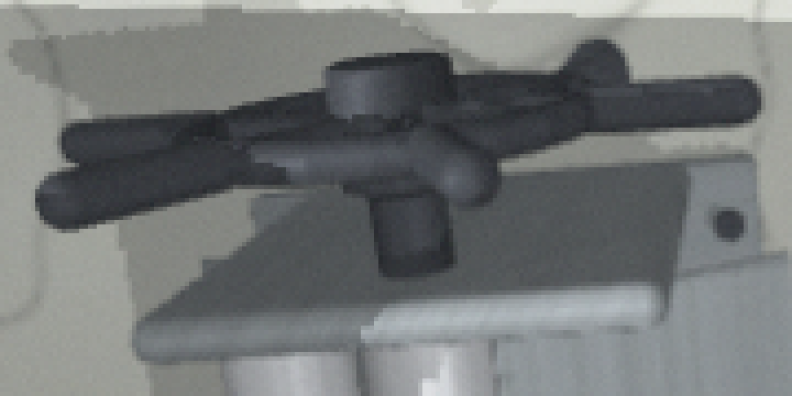

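```bash
cat > fit.py <<'E'
from h import *
from scipy.optimize import least_squares
import sys
def pt(v,r,k):
    m=model(v[:3],v[3]); u=m['c'][0]; a=m['stem' if k==0 else f's{k}'][1]; d=(a-u)/np.linalg.norm(a-u); return u+r*d
def fit(obs,x0,free=(0,1,2,3)):
    x0=np.array(x0,float); fr=list(free)
    def f(z):
        v=x0.copy(); v[fr]=z; return np.concatenate([(proj(n,pt(v,r,k),ci)[0]-uv)/s for n,ci,k,r,uv,s in obs])
    r=least_squares(f,x0[fr],loss='soft_l1'); v=x0.copy(); v[fr]=r.x; print('fit',v.round(4),'deg',np.degrees(v[2:]).round(2)); print(f(r.x).reshape(-1,2).round(1).tolist()); return v
E
python3 - <<'E'
from fit import *
Wr=lambda u,v:(110+u/4.4-.5,135+v/4.4-.5)
T=lambda u,v:(215+u/5-.5,180+v/5-.5)
S=lambda u,v:(200+u/5-.5,170+v/5-.5)
w=info('wrist');t=info('top');s=info('scene')
obs=[('wrist',w,3,.098,Wr(66,200),1),('wrist',w,2,.098,Wr(80,141),1),('wrist',w,5,.098,Wr(737,101),1),('wrist',w,4,.098,Wr(472,178),1),('wrist',w,0,.084,Wr(600,64),2)]
v=fit(obs,[.5553,-.0093,.2217,2.4986])
obs+=[('top',t,2,.105,T(129,156),1),('top',t,5,.105,T(490,69),1),('top',t,3,.105,T(188,104),1),('top',t,4,.105,T(384,55),1),('top',t,1,.105,T(242,161),1),('scene',s,3,.105,S(487,108),1),('scene',s,2,.105,S(508,190),1),('scene',s,1,.105,S(471,347),1),('scene',s,0,.088,S(418,412),1)]
fit(obs,v)
E
```

```text
fit [ 0.5557 -0.014   0.2041  2.5037] deg [ 11.69 143.45]
[[-0.1, -0.1], [0.1, 0.2], [0.4, 0.1], [-0.1, -0.3], [-0.5, 1.3]]
fit [ 0.5556 -0.0131  0.205   2.5106] deg [ 11.75 143.85]
[[-0.7, -0.1], [-0.9, 0.3], [-0.3, -0.2], [-0.4, -0.5], [-1.0, 1.3], [0.2, -0.6], [2.0, -0.1], [1.6, -0.2], [2.4, 0.5], [0.4, -0.8], [-0.5, 0.2], [-0.5, 0.3], [-0.8, 0.6], [-1.6, 1.3]]
```

```bash
cat >> h.py <<'E'
P0=(.5556,-.0135,.2045)
def W(y,z,x=0):
    w=P0[2]; return np.array([P0[0]+x*np.cos(w)-y*np.sin(w),P0[1]+x*np.sin(w)+y*np.cos(w),z])
def rel():
    p=manip.get_obs()['position']; w=P0[2]; d=p-[P0[0],P0[1],0]
    print('roller x,y,z mm',(1000*np.array([d[0]*np.cos(w)+d[1]*np.sin(w),-d[0]*np.sin(w)+d[1]*np.cos(w),d[2]])).round(1))
E
python3 - <<'E'
from h import *
rel(); plan(W(-.080,.30),down(P0[2]),3)
E
```

```text
roller x,y,z mm [-21.1 -98.4 365.1]
[[7, -7, 22, 0.1, 0.1, -1.4], [7, -7, 22, 0.1, 0.1, -1.4], [7, -6, 22, 0.1, 0.1, -1.4]]
```

step_arm(motion=[[7,-7,22,0,0,-1.4],[7,-7,22,0,0,-1.4],[7,-6,22,0,0,-1.4],[0,0,0,0,0,0]])

```text
clock: 3.12
position: [0.5722, -0.0909, 0.2964]
ee_rot: [0.995, 0.103, -0.004, 0.003]
ft_force: [-0.8, -0.4, 0.8]
grip_width: 0.002
```

```bash
python3 - <<'E'
from h import *
rel(); st(); plan(W(-.080,.225),down(P0[2]),4)
E
```

```text
roller x,y,z mm [  0.6 -79.1 296.4]
3.12 [ 0.5722 -0.0909  0.2964] [[0.979, 0.205, -0.007], [0.205, -0.979, -0.007], [-0.008, 0.005, -1.0]] F [-0.8 -0.4  0.8] g 0.0 q [-0.46  0.22  0.65  1.46 -0.13  1.51 -1.18]
[[0, 0, 18, 0.1, 0.1, 0.0], [0, 0, 18, 0.1, 0.1, 0.0], [0, 0, 18, 0.1, 0.1, 0.0], [0, 0, 18, 0.1, 0.1, 0.0]]
```

step_arm(motion=[[0,0,18,0,0,0],[0,0,18,0,0,0],[0,0,18,0,0,0],[0,0,16,0,0,0],[0,-8,0,0,0,0],[0,-8,0,0,0,0],[0,-7,0,0,0,0],[0,-7,0,0,0,0],[0,-7,0,0,0,0],[0,-7,0,0,0,0]])

```text
clock: 4.38
position: [0.5627, -0.0464, 0.2249]
ee_rot: [0.995, 0.102, -0.002, 0.003]
ft_force: [-0.1, 0.0, 0.4]
grip_width: -0.005
```

```bash
python3 - <<'E'
from h import *
rel(); st(); im=snap('wrist','w2')
cv2.imwrite('pics/w2c.png',cv2.resize(im[100:340,60:400],None,fx=2.2,fy=2.2))
E
```

```text
roller x,y,z mm [  0.3 -33.6 224.9]
4.38 [ 0.5627 -0.0464  0.2249] [[0.979, 0.203, -0.002], [0.203, -0.979, -0.007], [-0.004, 0.006, -1.0]] F [-0.1  0.   0.4] g -0.0 q [-0.53  0.2   0.61  1.62 -0.11  1.36 -1.27]
```

View pics/w2c.png

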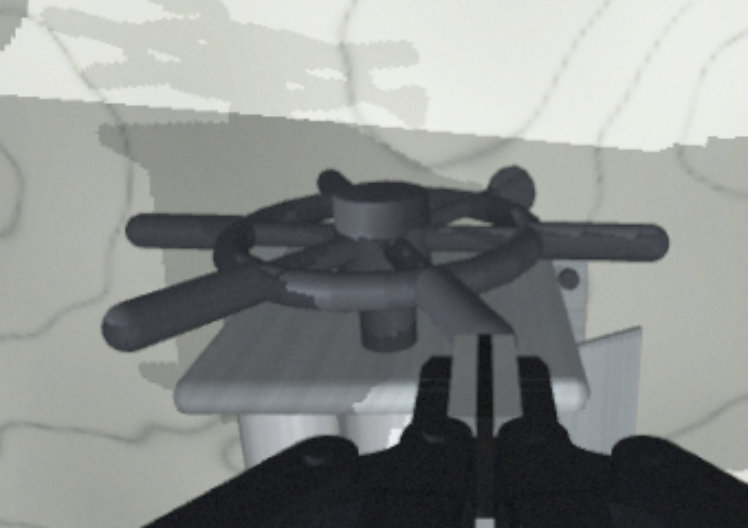

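```bash
python3 - <<'E'
from h import *
ci=info('wrist');im=cv2.imread('pics/w2.png')
overlay('wrist',im,P0,np.radians(143.6),'w2o',(60,100,400,340),2.2,ci)
p=manip.get_obs()['position'];print((proj('wrist',p,ci)-[60,100])*2.2)
E
```

```text
[[484.88504147 320.18246835]]
```

View pics/w2o.png

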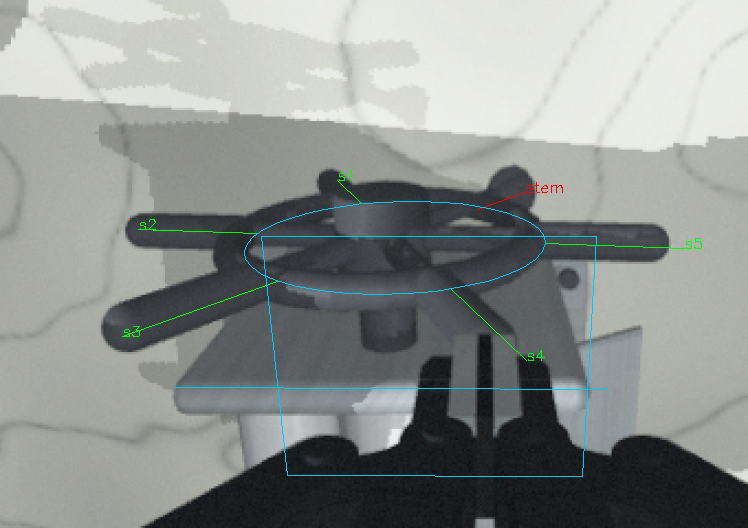

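```bash
python3 - <<'E'
from fit import *
ci=info('wrist');C=lambda u,v:(60+u/2.2-.5,100+v/2.2-.5)
obs=[('wrist',ci,3,.098,C(124,330),1),('wrist',ci,2,.098,C(144,230),1),('wrist',ci,5,.098,C(652,243),1),('wrist',ci,1,.098,C(332,182),1)]
v=fit(obs,[*P0,2.5]); fit(obs,v)
E
```

```text
fit [ 0.5551 -0.0078  0.2224  2.4883] deg [ 12.74 142.57]
[[0.3, -1.2], [0.0, 0.5], [-0.7, 0.0], [0.2, 0.6]]
fit [ 0.5551 -0.0078  0.2224  2.4883] deg [ 12.74 142.57]
[[0.3, -1.2], [0.0, 0.5], [-0.7, 0.0], [0.2, 0.6]]
```

```bash
python3 - <<'E'
from h import *
im=cv2.imread('pics/w2.png')
a=im[215:310,230:330]; a=cv2.convertScaleAbs(a,alpha=1.6,beta=10);cv2.imwrite('pics/w2z.png',cv2.resize(a,None,fx=6,fy=6,interpolation=3))
snap('scene','s2');snap('top','t2')
a=cv2.imread('pics/scene.png') if 0 else cv2.imread('pics/s2.png')[120:270,220:380];cv2.imwrite('pics/s2z.png',cv2.resize(cv2.convertScaleAbs(a,alpha=1.5),None,fx=4,fy=4,interpolation=3))
E
```

```text
(no output)
```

View pics/w2z.png

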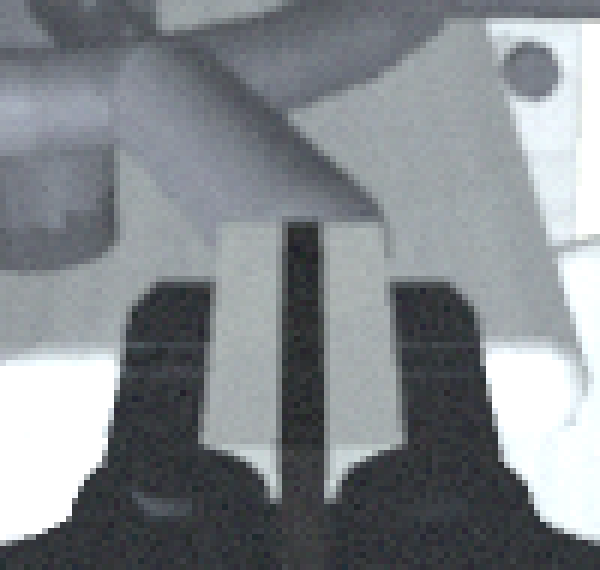

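View pics/s2z.png

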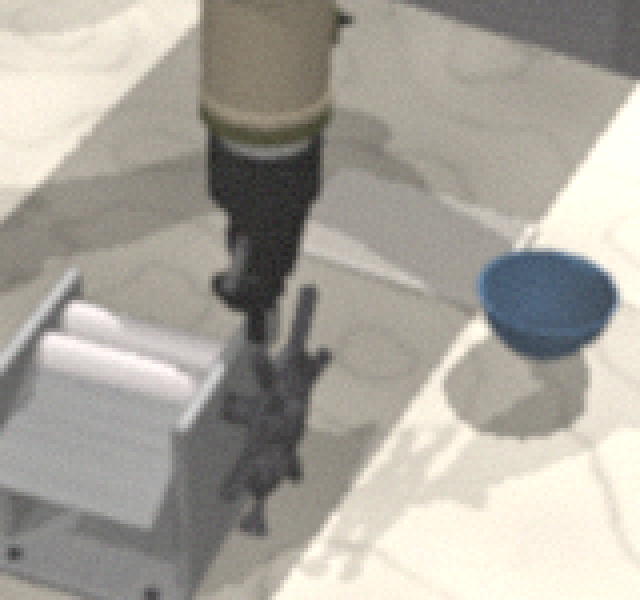

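```bash
python3 - <<'E'
from h import *
ci=info('wrist');o=manip.get_obs();p=o['position'];R=Ro.from_quat(o['ee_rot'])
c,d=ray('wrist',(280.4,252.3),ci)
C=R.inv().apply(c-p);D=R.inv().apply(d);print('cam in tool',C,D)
for x in(-.011,0,.005,.011): print(x,(C+D*(x-C[0])/D[0]).round(4))
print('scene TCP', (proj('scene',p)-[220,120])*4,(proj('scene',p+[0,0,.02])-[220,120])*4)
print('top TCP',proj('top',p))
E
python3 - <<'E'
import cv2
a=cv2.imread('pics/t2.png')[160:300,200:360];cv2.imwrite('pics/t2z.png',cv2.resize(cv2.convertScaleAbs(a,alpha=1.7),None,fx=4,fy=4,interpolation=3))
E
```

```text
cam in tool [ 0.07684451 -0.00024096 -0.16927619] [-0.43711168  0.00135164  0.91061635]
-0.011 [-0.011   0.      0.0137]
0 [ 0.     -0.     -0.0092]
0.005 [ 0.005  -0.     -0.0196]
0.011 [ 0.011  -0.     -0.0321]
scene TCP [[256.57973941 371.33224599]] [[256.77899866 349.60158291]]
top TCP [[290.22153637 193.35640244]]
```

View pics/t2z.png

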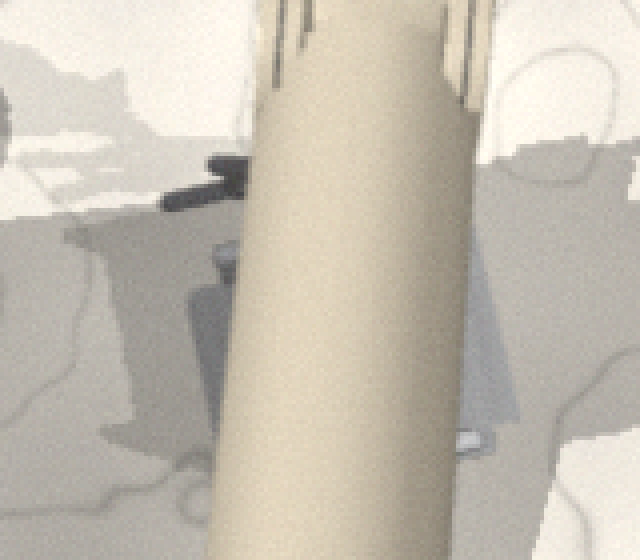

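```bash
python3 - <<'E'
from h import *
st();rel();ci=info('wrist');im=snap('wrist','w3')
overlay('wrist',im,P0,np.radians(143.6),'w3o',(60,100,400,340),2.2,ci)
rel()
E
```

```text
4.53 [ 0.5627 -0.0464  0.2247] [[0.979, 0.204, -0.003], [0.204, -0.979, -0.007], [-0.004, 0.006, -1.0]] F [-0.2  0.1  0.2] g -0.0 q [-0.53  0.2   0.61  1.62 -0.11  1.36 -1.27]
roller x,y,z mm [  0.3 -33.7 224.7]
roller x,y,z mm [ 2.000e-01 -3.420e+01  2.247e+02]
```

View pics/w3o.png

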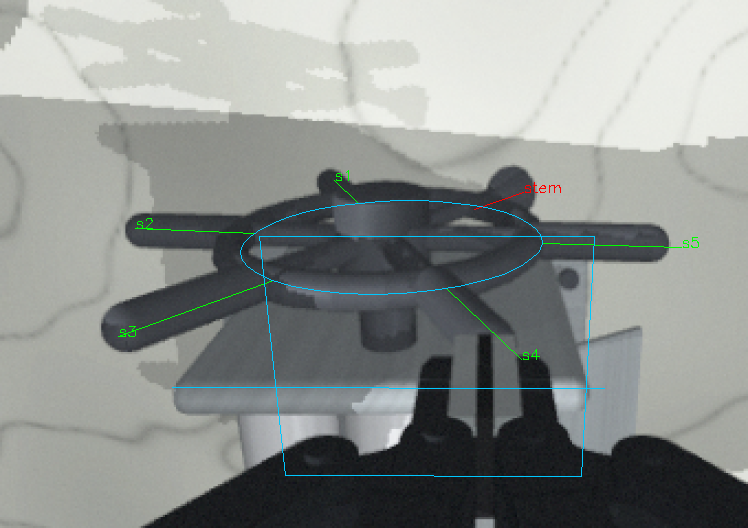

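```bash
sed -i 's/^P0=.*/P0=(.5552,-.0085,.222)/' h.py; python3 - <<'E'
from h import *
rel()
p=manip.get_obs()['position'];print(proj('scene',p),proj('scene',p+[0,0,.073]))
im=cv2.imread('pics/s2.png');x,y=proj('scene',p)[0]
a=im[165:255,250:325].copy();a=cv2.convertScaleAbs(a,alpha=1.8,beta=10);a=cv2.resize(a,None,fx=7,fy=7,interpolation=3)
cv2.circle(a,(int((x+.5-250)*7),int((y+.5-165)*7)),3,(0,0,255),-1)
for k,P in model(P0,np.radians(142.8)).items():
    if k[0]=='s': q=((proj('scene',P)+.5-[250,165])*7).astype(int); cv2.line(a,tuple(map(int,q[0])),tuple(map(int,q[1])),(0,255,0),1)
cv2.imwrite('pics/s2y.png',a)
E
```

```text
roller x,y,z mm [ -1.1 -39.1 224.7]
[[284.0448167  212.92850531]] [[284.22781011 192.56049148]]
```

View pics/s2y.png

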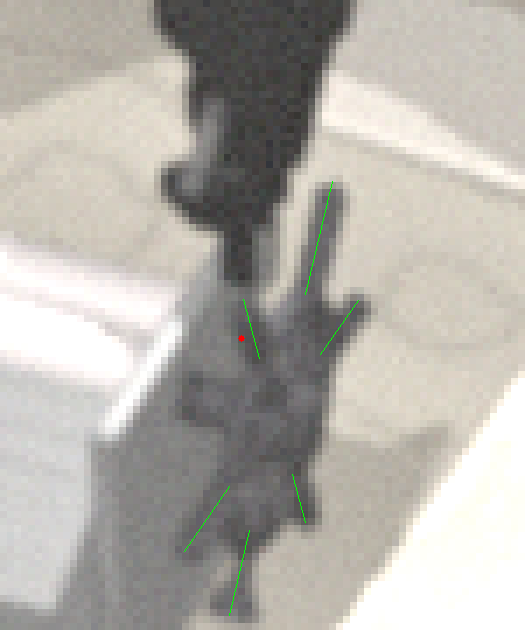

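View pics/s1.png

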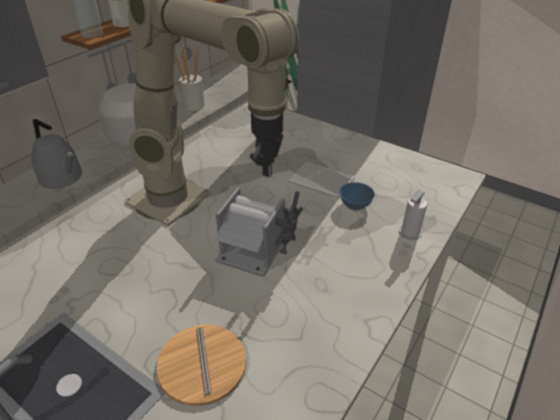

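```bash
python3 - <<'E'
from h import *
im=cv2.imread('pics/s1.png')
p=np.array([.5553,-.1102,.3657])
def draw(im,n,p,f,R=30):
    x,y=proj(n,p)[0];x0,y0=int(x)-R,int(y)-R-5
    a=cv2.resize(cv2.convertScaleAbs(im[y0:y0+2*R,x0:x0+2*R],alpha=1.8,beta=10),None,fx=9,fy=9,interpolation=3)
    for dz in(0,.01,.02,.03,.054+.019):
        q=((proj(n,p+[0,0,dz])[0]+.5-[x0,y0])*9).astype(int);cv2.circle(a,tuple(map(int,q)),2,(0,0,255),-1)
    cv2.imwrite(f'pics/{f}.png',a)
draw(im,'scene',p,'s1y')
draw(cv2.imread('pics/scene0.png'),'scene',np.array([.2523,.5715,.2029]),'s0y')
E
```

```text
(no output)
```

View pics/s1y.png

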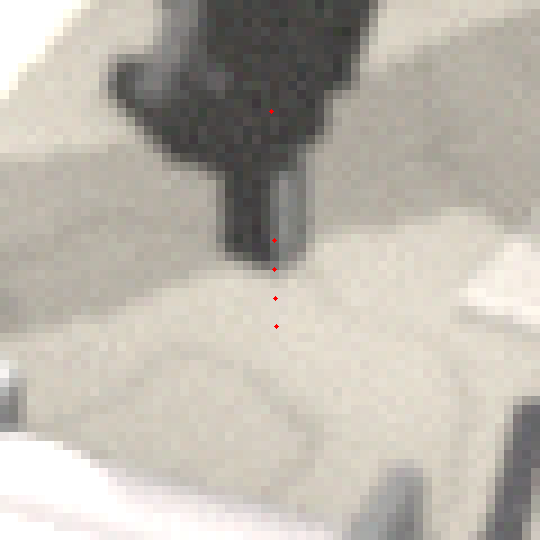

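View pics/s0y.png

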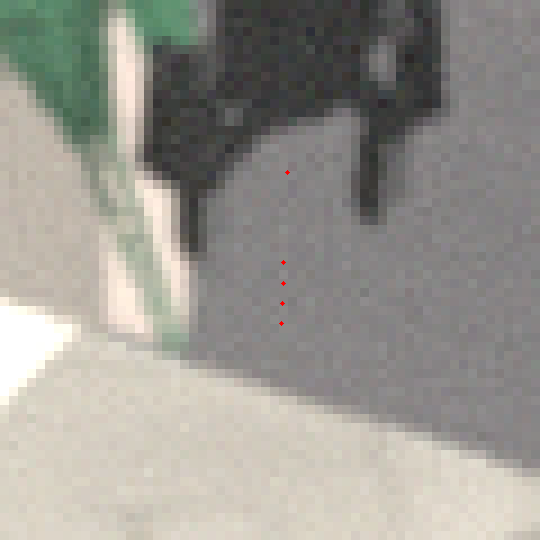

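```bash
python3 - <<'E'
from h import *
ci=info('wrist');print(ci[0][0,0]);o=manip.get_obs();p=o['position'];R=Ro.from_quat(o['ee_rot'])
for nm,uv in dict(lightL=(230+215/6,215+222/6),lightR=(230+385/6,215+222/6),blkL=(230+125/6,215+320/6),blkR=(230+483/6,215+320/6),blkTopL=(230+160/6,215+285/6)).items():
    c,d=ray('wrist',(uv[0]-.5,uv[1]-.5),ci);C=R.inv().apply(c-p);D=R.inv().apply(d)
    print(nm,[ (C+D*(z-C[2])/D[2]).round(4).tolist() for z in(-.032,-.024,-.018)])
E
```

```text
311.6740956873288
lightL [[0.0114, -0.0073, -0.032], [0.0076, -0.0078, -0.024], [0.0047, -0.0081, -0.018]]
lightR [[0.0114, 0.0064, -0.032], [0.0076, 0.0068, -0.024], [0.0047, 0.007, -0.018]]
blkL [[0.0025, -0.0149, -0.032], [-0.0019, -0.0157, -0.024], [-0.0051, -0.0164, -0.018]]
blkR [[0.0025, 0.0146, -0.032], [-0.0018, 0.0154, -0.024], [-0.0051, 0.0161, -0.018]]
blkTopL [[0.0057, -0.0119, -0.032], [0.0016, -0.0126, -0.024], [-0.0016, -0.0131, -0.018]]
```

The visible fingertips end about 25 mm behind the reported TCP: the tip was passing above spoke s4 without touching it, with zero force. I'll back off, go in lower, and push again.

step_arm(motion=[[0,14,0,0,0,0],[1,14,0,0,0,0],[0,13,0,0,0,1],[0,0,9,0,0,0],[0,0,9,0,0,0],[0,0,7,0,0,0],[0,0,0,0,0,0]])

```text
clock: 5.45
position: [0.5721, -0.0916, 0.1973]
ee_rot: [0.996, 0.092, -0.002, 0.004]
ft_force: [-0.5, -0.5, -0.0]
grip_width: -0.002
```

```bash
python3 - <<'E'
from h import *
rel(); st()
E
```

```text
roller x,y,z mm [ -1.8 -84.8 197.3]
5.45 [ 0.5721 -0.0916  0.1973] [[0.983, 0.183, -0.004], [0.183, -0.983, -0.008], [-0.005, 0.007, -1.0]] F [-0.5 -0.5 -0. ] g -0.0 q [-0.46  0.26  0.64  1.62 -0.15  1.31 -1.18]
```

step_arm(motion=[[1,-8,0,0,0,-1],[1,-8,-1,0,0,-1],[0,-7,-1,0,0,0],[0,-7,0,0,0,0],[0,-7,0,0,0,0],[0,-7,0,0,0,0],[0,-7,0,0,0,0]])

```text
clock: 6.32
position: [0.5641, -0.0392, 0.2012]
ee_rot: [0.994, 0.11, -0.0, 0.005]
ft_force: [0.7, -2.6, 3.7]
grip_width: 0.001
```

```bash
python3 - <<'E'
from h import *
rel(); st()
ci=info('wrist');im=snap('wrist','w4');rel()
overlay('wrist',im,P0,np.radians(120),'w4o',(60,100,400,340),2.2,ci)
E
```

```text
roller x,y,z mm [  1.9 -31.9 201.2]
6.33 [ 0.5641 -0.0392  0.2012] [[0.976, 0.219, 0.0], [0.219, -0.976, -0.009], [-0.002, 0.009, -1.0]] F [ 0.7 -2.6  3.7] g 0.0 q [-0.54  0.22  0.61  1.66 -0.12  1.31 -1.26]
roller x,y,z mm [  2.  -30.7 201.1]
```

View pics/w4o.png

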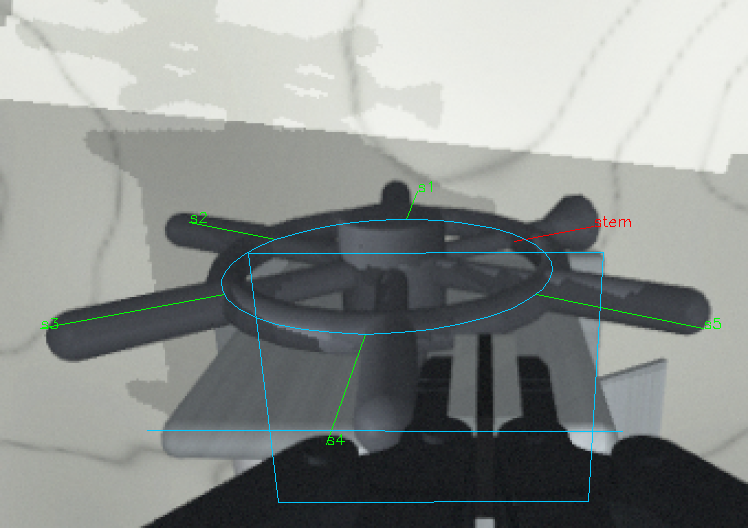

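step_arm(motion=[[0,-7,0,0,0,0],[0,-7,0,0,0,0],[-1,-6,0,0,0,0],[0,-6,0,0,0,0],[-1,-6,0,0,0,0],[0,-6,0,0,0,0],[0,-7,2,0,0,0],[0,-7,2,0,0,0],[0,-7,2,0,0,0],[0,-7,3,0,0,0]])

```text
clock: 7.62
position: [0.5454, 0.0297, 0.1897]
ee_rot: [0.994, 0.11, -0.002, 0.005]
ft_force: [0.6, -4.1, 0.3]
grip_width: 0.001
```

```bash
python3 - <<'E'
from h import *
rel(); st()
ci=info('wrist');im=snap('wrist','w5');rel()
overlay('wrist',im,P0,np.radians(80),'w5o',(60,100,400,340),2.2,ci)
E
```

```text
roller x,y,z mm [ -1.1  39.4 189.7]
7.62 [0.5454 0.0297 0.1897] [[0.976, 0.219, -0.002], [0.219, -0.976, -0.01], [-0.005, 0.009, -1.0]] F [ 0.6 -4.1  0.3] g 0.0 q [-0.64  0.18  0.56  1.72 -0.09  1.28 -1.41]
roller x,y,z mm [ -1.2  40.7 189.2]
```

View pics/w5o.png

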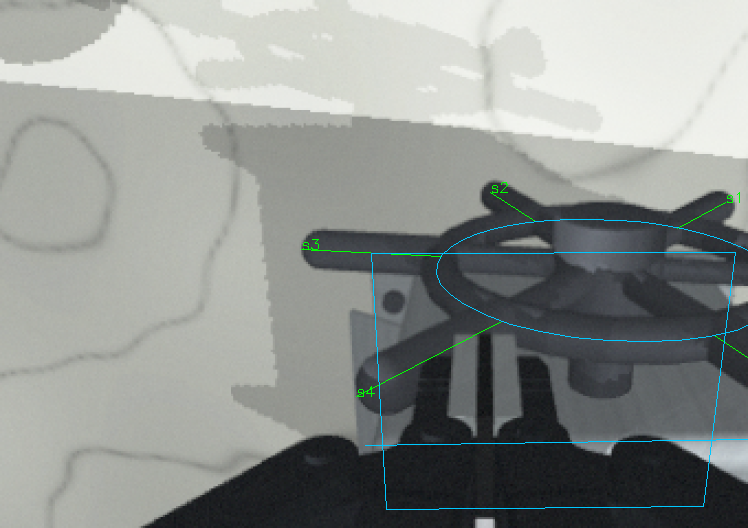

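step_arm(motion=[[0,-6,3,0,0,0],[0,-6,4,0,0,0],[0,-5,4,0,0,0],[0,-5,4,0,0,0],[0,0,0,0,0,0]])

```text
clock: 8.3
position: [0.5398, 0.0541, 0.173]
ee_rot: [0.994, 0.111, -0.002, 0.004]
ft_force: [-0.0, -0.6, 1.1]
grip_width: -0.002
```

```bash
python3 - <<'E'
from h import *
rel(); st()
ci=info('wrist');im=snap('wrist','w6');rel()
overlay('wrist',im,P0,np.radians(60),'w6o',(60,100,400,340),2.2,ci)
E
```

```text
roller x,y,z mm [ -1.3  64.5 173. ]
8.3 [0.5398 0.0541 0.173 ] [[0.975, 0.221, -0.003], [0.221, -0.975, -0.009], [-0.005, 0.008, -1.0]] F [-0.  -0.6  1.1] g -0.0 q [-0.67  0.18  0.54  1.75 -0.09  1.25 -1.46]
roller x,y,z mm [ -1.2  64.4 173.2]
```

View pics/w6o.png

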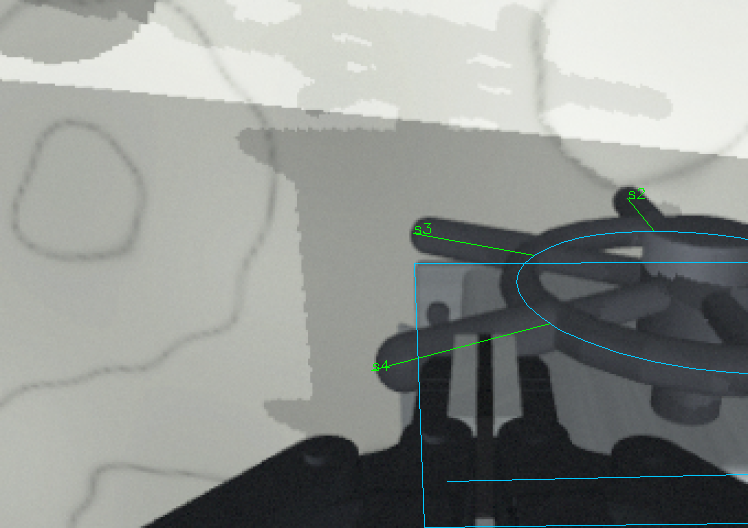

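step_arm(motion=[[0,0,-20,0,0,0],[0,0,-40,0,0,0],[0,0,-40,0,0,0],[0,10,-10,0,0,0],[0,25,0,0,0,0],[0,25,0,0,0,0],[0,25,0,0,0,0],[1,17,0,0,0,0],[0,0,0,0,0,0]])

```text
clock: 9.48
position: [0.5624, -0.0444, 0.2836]
ee_rot: [0.994, 0.113, -0.005, 0.001]
ft_force: [-0.6, 0.2, -0.9]
grip_width: 0.003
```

```bash
python3 - <<'E'
from fit import *
rel(); st()
ci=info('wrist');im=snap('wrist','w7');rel()
overlay('wrist',im,P0,np.radians(60),'w7o',(60,100,400,340),2.2,ci)
E
```

```text
roller x,y,z mm [ -0.9 -36.6 283.6]
9.47 [ 0.5624 -0.0444  0.2836] [[0.974, 0.224, -0.01], [0.224, -0.975, -0.004], [-0.01, 0.002, -1.0]] F [-0.6  0.2 -0.9] g 0.0 q [-0.54  0.19  0.63  1.52 -0.1   1.48 -1.26]
roller x,y,z mm [ -0.7 -35.6 283.6]
```

View pics/w7o.png

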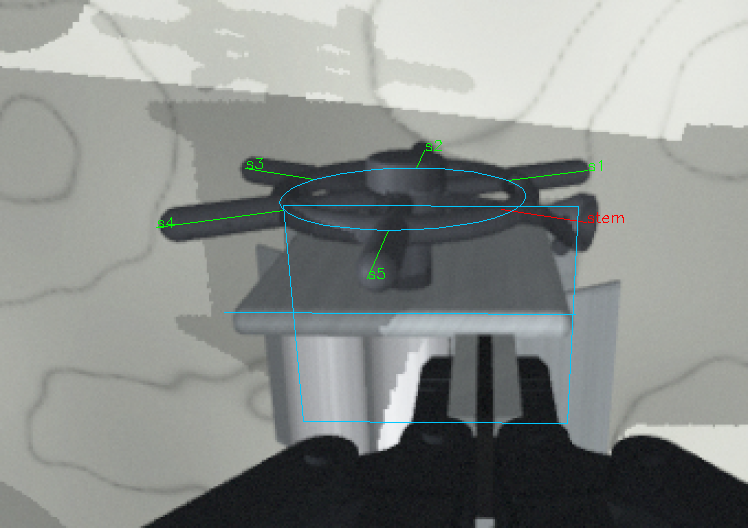

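step_arm(motion=[[0,4,17,0,0,0],[0,0,17,0,0,0],[0,0,17,0,0,0],[0,0,17,0,0,0],[0,0,15,0,0,0],[0,0,0,0,0,0]])

```text
clock: 10.28
position: [0.5608, -0.0445, 0.1924]
ee_rot: [0.993, 0.115, -0.007, 0.0]
ft_force: [-0.3, -0.1, 1.0]
grip_width: -0.001
```

```bash
python3 - <<'E'
from fit import *
rel(); st()
ci=info('wrist');im=snap('wrist','w8');rel()
overlay('wrist',im,P0,np.radians(61),'w8o',(60,100,400,340),2.2,ci)
E
```

```text
roller x,y,z mm [ -2.4 -36.4 192.4]
10.28 [ 0.5608 -0.0445  0.1924] [[0.973, 0.229, -0.014], [0.229, -0.973, -0.003], [-0.014, -0.001, -1.0]] F [-0.3 -0.1  1. ] g -0.0 q [-0.53  0.23  0.62  1.66 -0.13  1.31 -1.23]
roller x,y,z mm [ -2.1 -36.5 193.2]
```

View pics/w8o.png

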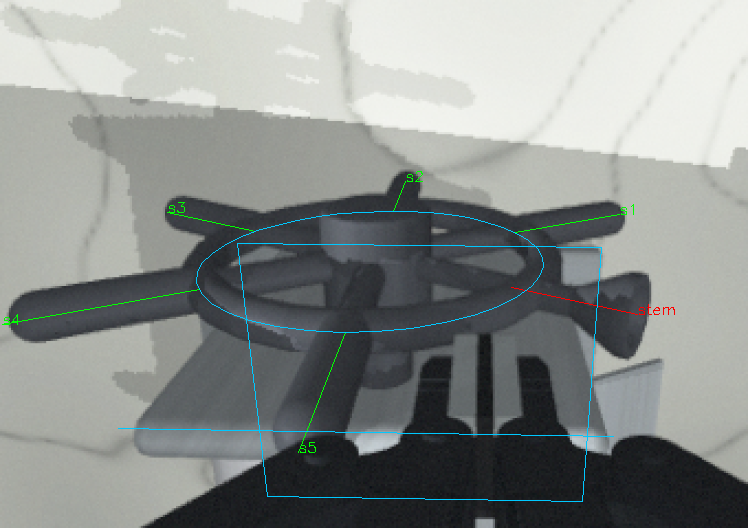

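step_arm(motion=[[1,-6,-3,0,0,0],[1,-6,-3,0,0,0],[0,-6,-1,0,0,0],[0,-7,0,0,0,0],[0,-7,0,0,0,0],[0,-7,0,0,0,0],[0,-7,0,0,0,0],[0,-7,1,0,0,0],[0,-7,2,0,0,0],[0,-7,3,0,0,0],[0,-6,3,0,0,0]])

```text
clock: 11.7
position: [0.5468, 0.0299, 0.1931]
ee_rot: [0.993, 0.115, -0.004, 0.002]
ft_force: [1.3, -3.4, 0.2]
grip_width: -0.007
```

```bash
python3 - <<'E'
from fit import *
rel(); st()
ci=info('wrist');im=snap('wrist','w9');rel()
overlay('wrist',im,P0,np.radians(20),'w9o',(60,100,400,340),2.2,ci)
E
```

```text
roller x,y,z mm [  0.3  39.3 193.1]
11.7 [0.5468 0.0299 0.1931] [[0.974, 0.228, -0.008], [0.227, -0.974, -0.004], [-0.009, 0.002, -1.0]] F [ 1.3 -3.4  0.2] g -0.01 q [-0.64  0.18  0.57  1.7  -0.1   1.29 -1.39]
roller x,y,z mm [  0.2  40.3 192.6]
```

View pics/w9o.png

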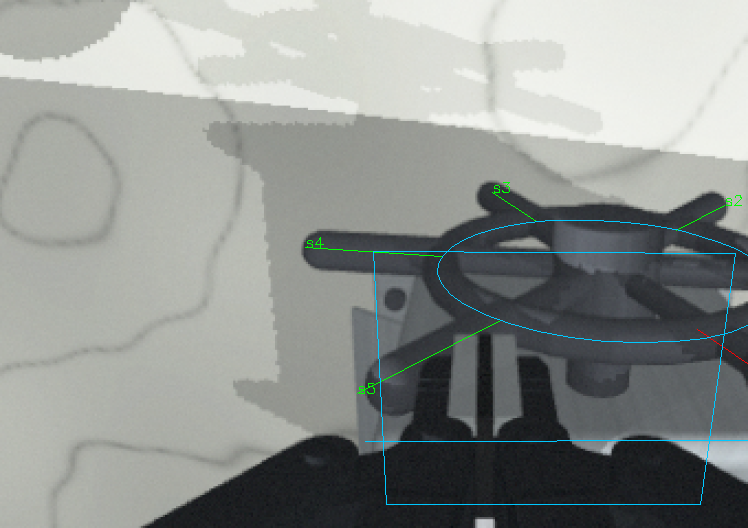

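step_arm(motion=[[0,-5,3,0,0,0],[0,-5,3,0,0,0],[0,-5,4,0,0,0],[0,-4,4,0,0,0],[0,0,0,0,0,0]])

```text
clock: 12.38
position: [0.5418, 0.0507, 0.1777]
ee_rot: [0.993, 0.115, -0.005, 0.001]
ft_force: [0.9, -2.2, -0.1]
grip_width: 0.001
```

```bash
python3 - <<'E'
from fit import *
rel(); st()
ci=info('wrist');im=snap('wrist','w10');rel()
snap('scene','s10')
overlay('wrist',im,P0,np.radians(3),'w10o',(60,100,400,340),2.2,ci)
E
```

```text
roller x,y,z mm [ -0.   60.7 177.7]
12.38 [0.5418 0.0507 0.1777] [[0.974, 0.228, -0.009], [0.228, -0.974, -0.004], [-0.01, 0.002, -1.0]] F [ 0.9 -2.2 -0.1] g 0.0 q [-0.67  0.19  0.55  1.73 -0.1   1.26 -1.43]
roller x,y,z mm [ -0.   60.6 177.8]
```

View pics/w10o.png

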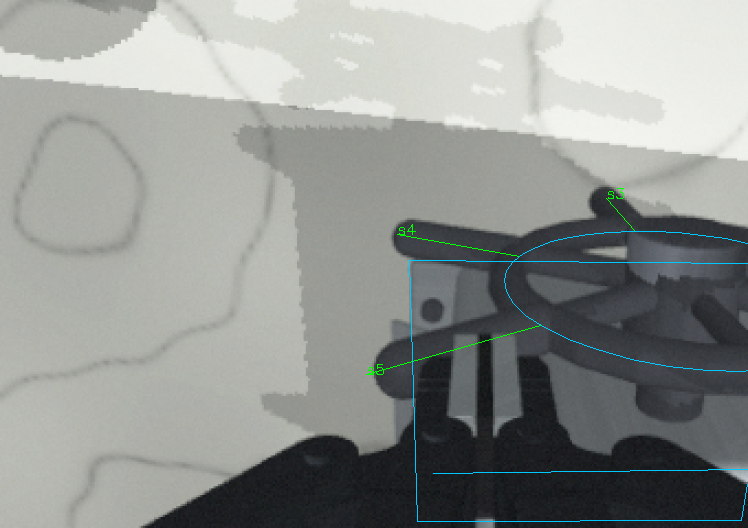

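step_arm(motion=[[0,0,-25,0,0,0],[0,0,-40,0,0,0],[0,0,-45,0,0,0],[0,12,-15,0,0,0],[0,20,0,0,0,0],[0,20,0,0,0,0],[0,8,0,0,0,0],[0,0,0,0,0,0],[0,0,0,0,0,0]])

```text
clock: 13.6
position: [0.5555, -0.0059, 0.3045]
ee_rot: [0.993, 0.117, -0.007, -0.001]
ft_force: [0.3, 0.1, -0.0]
grip_width: -0.005
```

```bash
python3 - <<'E'
from fit import *
rel(); st()
ci=info('wrist');im=snap('wrist','w11');rel()
np.savez('ci11.npz',*ci[:1],ci[2],ci[3]); 
overlay('wrist',im,P0,np.radians(3),'w11o',(110,110,390,270),2.8,ci)
cv2.imwrite('pics/w11c.png',cv2.resize(cv2.convertScaleAbs(im[110:270,110:390],alpha=1.3),None,fx=2.8,fy=2.8,interpolation=3))
s=snap('scene','s11');cv2.imwrite('pics/s11c.png',cv2.resize(cv2.convertScaleAbs(s[180:265,250:330],alpha=1.6),None,fx=7,fy=7,interpolation=3))
E
```

```text
roller x,y,z mm [  0.8   2.5 304.5]
13.6 [ 0.5555 -0.0059  0.3045] [[0.973, 0.232, -0.014], [0.232, -0.973, 0.0], [-0.014, -0.004, -1.0]] F [ 0.3  0.1 -0. ] g -0.01 q [-0.6   0.16  0.61  1.5  -0.09  1.53 -1.33]
roller x,y,z mm [  0.8   2.6 304.5]
```

View pics/w11c.png

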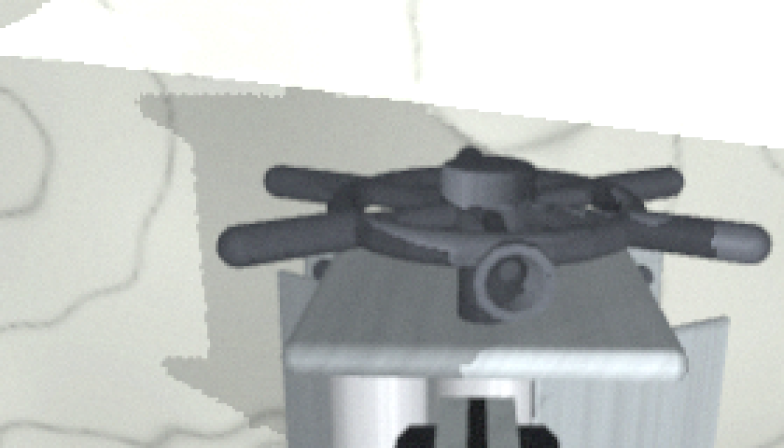

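View pics/s11c.png

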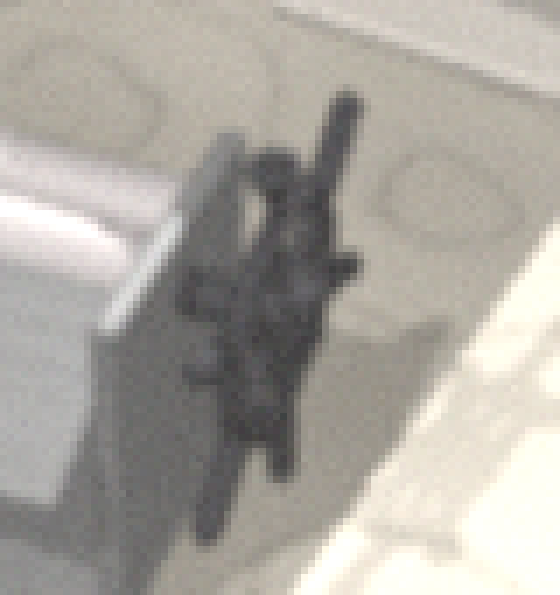

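```bash
python3 - <<'E'
from fit import *
ci=info('wrist');C=lambda u,v:(110+u/2.8-.5,110+v/2.8-.5)
s=info('scene');S=lambda u,v:(250+u/7-.5,180+v/7-.5)
ob=[('wrist',ci,5,.098,C(238,246),1),('wrist',ci,1,.098,C(750,245),1),('wrist',ci,4,.098,C(281,181),1),('wrist',ci,2,.098,C(670,181),1),('wrist',ci,0,.088,C(513,281),1)]
v=fit(ob,[*P0,.05]); fit(ob[:4],v); fit(ob,[*P0,.05],(1,3))
ob2=ob+[('scene',s,5,.105,S(349,93),1),('scene',s,4,.105,S(356,265),1),('scene',s,2,.105,S(207,543),1),('scene',s,3,.105,S(284,480),1)]
fit(ob2,v)
fit(ob2[5:],[*P0,.05])
E
```

```text
fit [ 0.5556 -0.009   0.2182  0.0744] deg [12.5   4.26]
[[-0.3, -0.2], [0.4, -0.5], [-0.1, -0.1], [0.0, 0.2], [0.0, 0.6]]
fit [ 0.5554 -0.009   0.2178  0.0744] deg [12.48  4.26]
[[-0.3, -0.0], [0.4, -0.2], [-0.1, 0.1], [0.0, 0.4]]
fit [ 0.5552 -0.009   0.222   0.0736] deg [12.72  4.22]
[[-0.4, 0.5], [0.3, -0.4], [-0.1, 0.5], [-0.0, 0.3], [-0.2, 1.1]]
fit [ 0.5557 -0.0089  0.2184  0.0743] deg [12.52  4.26]
[[-0.4, -0.4], [0.4, -0.6], [-0.1, -0.1], [0.0, 0.1], [-0.0, 0.5], [0.2, -0.1], [-0.8, -0.3], [-0.9, 0.3], [-0.6, -0.4]]
fit [ 0.5574 -0.0077  0.229   0.0636] deg [13.12  3.64]
[[0.7, -0.1], [-0.6, -0.0], [-0.0, 0.2], [-0.1, -0.2]]
```

step_arm(motion=[[0,-20,0,0,0,0],[0,-20,0,0,0,0],[0,-17,0,0,0,0],[0,-1,0,0,0,0],[0,0,30,0,0,0],[0,0,30,0,0,0],[0,0,25,0,0,0],[0,0,18,0,0,0],[0,0,8,0,0,0],[0,0,4,0,0,0],[0,0,0,0,0,0]])

```text
clock: 15.08
position: [0.5412, 0.0506, 0.1879]
ee_rot: [0.993, 0.117, -0.005, -0.001]
ft_force: [-0.4, 0.0, 0.2]
grip_width: -0.001
```

```bash
python3 - <<'E'
from fit import *
rel(); st()
E
```

```text
roller x,y,z mm [ -0.7  60.7 187.9]
15.07 [0.5412 0.0506 0.1879] [[0.973, 0.232, -0.011], [0.232, -0.973, 0.0], [-0.011, -0.003, -1.0]] F [-0.4  0.   0.2] g -0.0 q [-0.67  0.18  0.56  1.72 -0.1   1.29 -1.43]
```

Now to about (64.3, 172).

step_arm(motion=[[0,0,6,0,0,0],[0,0,4,0,0,0],[0,-1,2,0,0,0],[0,-1,2,0,0,0],[0,-1,2,0,0,0],[0,0,0,0,0,0]])

```text
clock: 15.82
position: [0.5415, 0.054, 0.1729]
ee_rot: [0.993, 0.117, -0.004, -0.001]
ft_force: [-0.2, -1.0, 1.8]
grip_width: -0.001
```

```bash
python3 - <<'E'
from fit import *
rel(); st()
E
```

```text
roller x,y,z mm [  0.4  64.  172.9]
15.82 [0.5415 0.054  0.1729] [[0.973, 0.232, -0.008], [0.232, -0.973, 0.001], [-0.007, -0.003, -1.0]] F [-0.2 -1.   1.8] g -0.0 q [-0.67  0.19  0.55  1.74 -0.11  1.25 -1.43]
```

step_arm(motion=[[0,0,1,0,0,0],[0,0,0,0,0,0]])

```text
clock: 16.08
position: [0.5416, 0.0541, 0.172]
ee_rot: [0.993, 0.117, -0.004, -0.001]
ft_force: [0.1, -0.8, 1.0]
grip_width: -0.004
```

```bash
python3 - <<'E'
from fit import *
rel(); st()
E
```

```text
roller x,y,z mm [  0.6  64.  172. ]
16.07 [0.5416 0.0541 0.172 ] [[0.973, 0.232, -0.007], [0.232, -0.973, 0.001], [-0.007, -0.003, -1.0]] F [ 0.1 -0.8  1. ] g -0.0 q [-0.67  0.19  0.55  1.74 -0.11  1.25 -1.43]
```

Lift clear and look again from the same view.

step_arm(motion=[[0,0,-25,0,0,0],[0,0,-40,0,0,0],[0,0,-45,0,0,0],[0,12,-22,0,0,0],[0,20,0,0,0,0],[0,20,0,0,0,0],[0,8,0,0,0,0],[0,0,0,0,0,0],[0,0,0,0,0,0]])

```text
clock: 17.2
position: [0.5555, -0.0047, 0.3052]
ee_rot: [0.993, 0.118, -0.006, -0.001]
ft_force: [-0.8, 0.8, 0.3]
grip_width: -0.002
```

```bash
python3 - <<'E'
from fit import *
rel(); st()
ci=info('wrist');im=snap('wrist','w12');rel()
cv2.imwrite('pics/w12c.png',cv2.resize(cv2.convertScaleAbs(im[110:270,110:390],alpha=1.3),None,fx=2.8,fy=2.8,interpolation=3))
s=snap('scene','s12');cv2.imwrite('pics/s12c.png',cv2.resize(cv2.convertScaleAbs(s[180:265,250:330],alpha=1.6),None,fx=7,fy=7,interpolation=3))
E
```

```text
roller x,y,z mm [  1.1   3.6 305.2]
17.2 [ 0.5555 -0.0047  0.3052] [[0.972, 0.234, -0.012], [0.234, -0.972, -0.0], [-0.012, -0.003, -1.0]] F [-0.8  0.8  0.3] g -0.0 q [-0.6   0.16  0.61  1.5  -0.09  1.53 -1.33]
roller x,y,z mm [  1.1   3.7 305.2]
```

View pics/w12c.png

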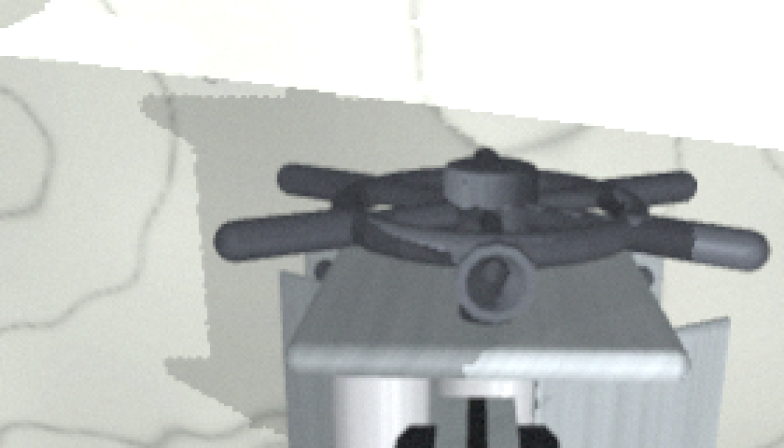

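View pics/s12c.png

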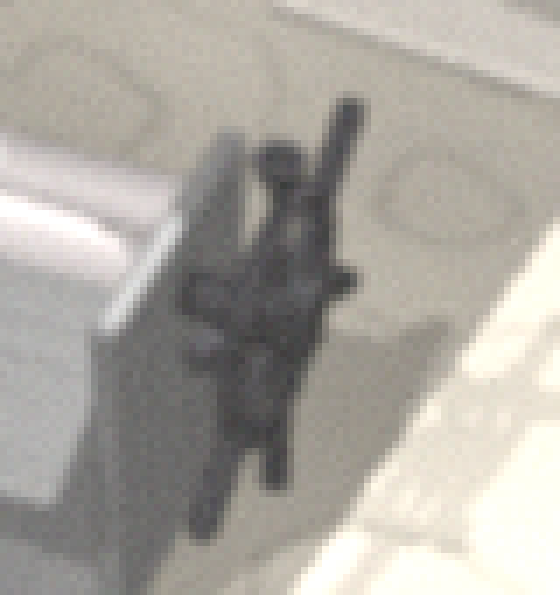

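```bash
python3 - <<'E'
from fit import *
ci=info('wrist');C=lambda u,v:(110+u/2.8-.5,110+v/2.8-.5)
s=info('scene');S=lambda u,v:(250+u/7-.5,180+v/7-.5)
ob=[('wrist',ci,5,.098,C(235,240),1),('wrist',ci,1,.098,C(749,250),1),('wrist',ci,4,.098,C(293,179),1),('wrist',ci,2,.098,C(682,185),1),('wrist',ci,0,.088,C(496,283),1)]
v=fit(ob,[*P0,.0]); fit(ob[:4],v); fit(ob,[.5553,-.009,.22,.0],(3,))
ob2=ob+[('scene',s,5,.105,S(352,100),1),('scene',s,4,.105,S(354,280),1),('scene',s,2,.105,S(202,538),1),('scene',s,3,.105,S(276,488),1)]
fit(ob2,v)
fit(ob2[5:],[*P0,.0])
E
```

```text
fit [ 0.5557 -0.009   0.2172  0.0076] deg [12.44  0.43]
[[-0.2, 0.1], [0.1, -0.2], [-0.0, -0.2], [0.0, 0.3], [0.0, -0.0]]
fit [ 0.5557 -0.009   0.2171  0.0078] deg [12.44  0.45]
[[-0.2, 0.1], [0.2, -0.2], [-0.0, -0.2], [0.0, 0.3]]
fit [ 0.5553 -0.009   0.22    0.0074] deg [12.61  0.42]
[[-0.2, 0.8], [0.0, -0.0], [-0.1, 0.3], [-0.0, 0.4], [-0.1, 0.4]]
fit [ 0.5558 -0.009   0.2172  0.0075] deg [12.44  0.43]
[[-0.2, 0.0], [0.1, -0.3], [-0.0, -0.2], [0.0, 0.2], [-0.0, -0.1], [0.2, -0.3], [-0.9, -0.3], [-0.7, 0.4], [-0.2, -0.0]]
fit [ 0.5567 -0.0075  0.2228 -0.0049] deg [12.77 -0.28]
[[0.6, -0.2], [-0.7, -0.1], [-0.1, 0.2], [0.1, 0.1]]
```

step_arm(motion=[[0,0,-25,0,0,0],[0,0,-25,0,0,0],[0,0,0,0,0,0],[0,0,0,0,0,0],[0,0,0,0,0,0]])

```text
clock: 17.92
position: [0.5553, -0.0022, 0.3547]
ee_rot: [0.993, 0.12, -0.007, -0.001]
ft_force: [-0.2, -0.1, 0.4]
grip_width: 0.003
```

```bash
python3 - <<'E'
from fit import *
st(); s=snap('scene','s13'); a=cv2.imread('pics/scene0.png')
for b in((290,160,380,215),(150,320,250,405)):
    x0,y0,x1,y1=b; print(cv2.phaseCorrelate(a[y0:y1,x0:x1].mean(2),s[y0:y1,x0:x1].mean(2)))
E
```

```text
17.93 [ 0.5553 -0.0022  0.3547] [[0.971, 0.237, -0.015], [0.237, -0.971, -0.0], [-0.015, -0.003, -1.0]] F [-0.2 -0.1  0.4] g 0.0 q [-0.6   0.16  0.62  1.39 -0.09  1.63 -1.33]
((-0.00641743854543364, 0.054030577189426054), 0.7676904874241491)
((0.004780352460052484, 0.03286462247915267), 0.8919539244592479)
```

View pics/s13.png

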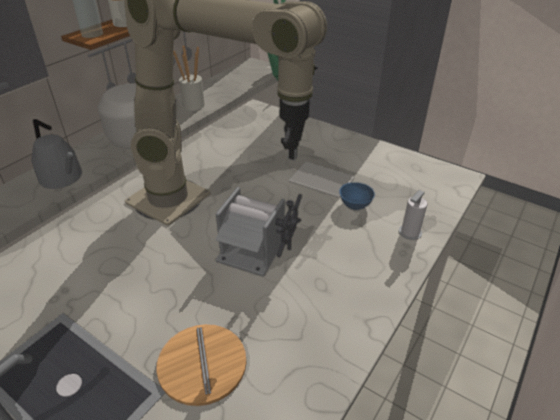

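The hand is clear of the wheel and the bystanders have not moved. Handing in.

```bash
python3 -c "
from workcell import manip
print(manip.hand_in())"
```

```text
the job is handed in; nothing more can be done
None
```

The oil stem now points straight up, within about half a degree, and the job is handed in. I turned the wheel about 143° with shut fingertips: I pushed one spoke, then the next, and finished with a small correction on the second. The highest tool-force reading, taken at the end of each move, was about 4.5 N. I never pushed on the stem.

**Last checks:**
- **Stem angle:** the wrist camera gives +0.4° from vertical, and the wrist and scene cameras fitted together also give +0.4°. The scene camera alone gives −0.3°, a small disagreement within its pixel accuracy.
- **Hand:** it hangs about 0.1 m above the wheel with close to zero force on the tool. It ended at about 18 s on the clock, against the 48 s limit.
- **Bystanders:** the bowl, board, tray and chopsticks show less than 0.1 pixel of shift between the first and last scene pictures.

**What went wrong along the way:**
- **First approach:** it passed above the spoke without touching it. In the pictures the fingertips end about 25 mm behind the reported TCP, so I went in lower.
- **Early wheel measurement:** one position reading was about 5 mm off because the arm was still moving. I replaced it with a reading taken at rest.

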